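# Put the lab vessels on their right instruments

## Task

The three vessels were left on the wrong instruments. Put the squat jar on the middle of the scale's round pan, the open steel beaker on the middle of the stirrer's square white plate and the tall bottle on the middle of the light base's white disc; the empty cork mat is free for parking one on the way. Keep them upright, set them down gently, let go, and leave the tip box and the dishes where they are.

Things in the scene. Friction and masses are not known exactly. Their poses are not given: they have to be found in the camera images.
- jar: Loose squat round jar, white with a wide grey lid, closed: body 60 mm diameter up to 34 mm, lid 64 mm diameter from 34 to 48 mm (the top). Origin at the centre of its underside, z up its axis. 0.1 to 0.23 kg. Starts on one of the wrong instruments.
- beaker: Loose open steel beaker, plain round cylinder, 54 mm outer diameter, 72 mm high, wall 3 mm. Origin at the centre of its underside, z up its axis. 0.1 to 0.23 kg. Starts on one of the wrong instruments.
- bottle: Loose tall white plastic bottle, round: 48 mm diameter up to 83 mm, then a shoulder, and a grey cap 32 mm diameter from 97 to 115 mm (the top). Origin at the centre of its underside, z up its axis. 0.1 to 0.23 kg. Starts on one of the wrong instruments.
- scale: Bench scale: flat white body 110 mm wide (y) and 150 mm deep (x, from -93 to +57 mm), 14 mm high, with a dark display at its front (-x), and a round steel pan 96 mm in diameter whose flat rigid top is 24 mm above the bench. Fixed; origin under the middle of the standing surface, on the bench; z up.
- stirrer: Magnetic stirrer: grey housing 112 mm wide with a black knob at the front (-x, reaching 83 mm from the origin) and a square white plate 102 x 102 mm whose flat top is 50 mm above the bench. Fixed; origin under the middle of the standing surface, on the bench; z up.
- light_base: Microscope light base: black slab 122 x 122 mm, 36 mm high, with a raised white disc 88 mm in diameter whose flat top is 40 mm above the bench. Fixed; origin under the middle of the standing surface, on the bench; z up.
- cork_mat: Square cork mat 110 x 110 mm, empty at the start; its flat top is 6 mm above the bench. Fixed; origin under the middle of the standing surface, on the bench; z up.
- tip_box: Loose orange box of pipette tips, 85 (along its own x) x 60 (y) mm, 45 mm high, a bystander between the robot and the instruments. Origin at the centre of its underside.
- dishes: Loose pile of two pale round dishes, joined, 90 mm diameter, 28 mm high, a bystander beyond the instruments. Origin at the centre of its underside.
Mind the look-alikes: they are no part of the job. What is shaped like the bottle but black or yellow is not meant. What is shaped like the jar but turquoise is not meant.

How it is judged:
At the end, for the whole second after the job is handed in: The jar stands on the scale's pan, the beaker on the stirrer's plate and the bottle on the light base's disc, each with its axis within 13 mm of the middle, upright within 0.08 rad, its underside within 4 mm of the height of that surface, released and at rest (under 0.02 m/s and 0.2 rad/s) (horizontal distance between jar and scale below 0.013 m and z of jar in the frame of scale between 0.02 and 0.028 m and angle between each of jar, beaker, bottle's own z axis and vertical below 0.08 rad and linear speed of each of jar, beaker, bottle below 0.02 m/s and angular speed of each of jar, beaker, bottle below 0.2 rad/s and contact force between each of jar, beaker, bottle and the fingers below 0.1 N and horizontal distance between beaker and stirrer below 0.013 m and z of beaker in the frame of stirrer between 0.046 and 0.054 m and horizontal distance between bottle and light_base below 0.013 m and z of bottle in the frame of light_base between 0.036 and 0.044 m); the robot touches nothing.
It fails at once if a vessel is tipped over (more than 35 degrees) (angle between any of jar, beaker, bottle's own z axis and vertical above 0.61 rad).
It fails at once if a vessel is dropped (falls free at over 0.6 m/s, about 18 mm of fall) or pressed hard (over 40 N) on one of the four places (contact force between any of jar, beaker, bottle and stirrer above 40 N or contact force between any of jar, beaker, bottle and scale above 40 N or contact force between any of jar, beaker, bottle and light_base above 40 N or contact force between any of jar, beaker, bottle and cork_mat above 40 N or (linear speed of jar above 0.6 m/s and contact force between jar and the fingers below 0.05 N) or (linear speed of beaker above 0.6 m/s and contact force between beaker and the fingers below 0.05 N) or (linear speed of bottle above 0.6 m/s and contact force between bottle and the fingers below 0.05 N)).
It fails at once if the box of pipette tips is pushed away (more than 20 mm) (distance of tip_box from where it was at the start of the episode above 0.02 m).
It fails at once if the pile of dishes is pushed away (more than 20 mm) (distance of dishes from where it was at the start of the episode above 0.02 m).
It also fails if it takes over 102 s, if anything falls off the work surface, if the arm or the gripper's body presses on something with over 40 N, if the wrist force passes 120 N, or if a joint passes its speed limit or range.

## Robot

A 6-joint arm with a two-finger parallel gripper is mounted at the origin on the work surface. World frame = base frame: x ahead of the robot, y to its left, z up, the work surface at z = 0. Lengths are in m, angles in rad, forces in N, time in s.
With the tool pointing down it reaches from about 0.375 to 0.9 m from the base axis. Payload 3.1 kg.
Tool frame: the origin (TCP) lies at the very end of the fingers, on their centre line; the grasp point (between the pads) lies 19 mm behind it; z points along the fingers, y is the direction in which the jaws open and shut (so a half turn about z gives the same grasp; the last joint's range is limited). The gripper opens to 85 mm and grips with 20 to 120 N. Pads are 22 mm wide; open, the fingers measure 114 mm over their backs; the gripper's body (76 mm by 85 mm) begins 54 mm behind the grasp point. The pads swing forward as they close: fully open they stand 13 mm farther back than shut.
Start: joints at [0.958, 0.527, 1.433, -0, 1.181, -0.178], TCP at [0.263, 0.567, 0.231] pointing down, gripper open.
Joint ranges: [-3.08, 3.08], [-0.75, 2.2], [0.22, 2.44], [-1.43, 4.57], [0, 2.65], [-2.85, 2.85]. Speed limits (rad/s): [2.79, 2.79, 3.14, 3.14, 3.14, 3.14].

## Interface

Orientations are given as a unit quaternion [x, y, z, w].
In Python, from station import manip gives the robot as it stands. The module is installed in compiled form; this text tells all that it offers.
- The arm moves only by the tool send_rows, never from a script. Its argument "commands" is a list of rows, each an object with "delta_pos": the shift along the world's x, y, z in cm, a list of three; "yaw": the turn about the world's z in rad. A call has 1 to 10 rows; each row shifts and turns the pose as measured when the row begins; what a row does not reach is not made up. A row lasts 1/8 s, in which the tool goes at most 62.5 mm and 10.7 degrees, less where a joint would pass 70% of its speed; a pose out of reach is approached as far as the arm can. A call is refused whole if a number of a shift passes 6.25 or a number of a turn 0.188, either way. A call with a gripper value outside its range is refused whole. "grip" is the closure, from -1 (fully open) to 1 (shut), set as the call begins (left out, the last holds). The fingers move at their own pace and stop on an object; "force" is the grip in N (left out, the last holds). Time passes only in rows, so rows that do not move let the fingers close. It gives the time, the measured TCP pose, the force and the opening at its end, in the units of the state.
- manip.sense(): the state, without advancing time (a new reading comes with each control period).
- manip.snapshot(name): name is "scene" or "top"; returns the picture (480x640x3 uint8, blue, green, red); there is no depth.
- manip.get_calibration(name): a dict with "fx", "fy", "cx", "cy" (pixels), "world_to_cam" (4x4, takes a point from world to camera coordinates). Camera axes: x right, y down, z forward; pixel columns grow to the right and rows downward; lengths in m; the calibration is good to about 2 mm. A picture is of the moment at which its call begins. get_calibration takes no time and is no camera call.
- manip.sign_off(): hands the job in, once; it reports no verdict.
The state is a dict: "t": time; "q": joint angles; "qd": joint speeds; "tau": joint torques, N m; "tcp_pos": TCP position; "tool_rot": TCP orientation; "force": force on the tool from outside, world axes, zero at the start; "ft_torque": the same for the moment, N m; "finger_gap": opening from 0.0 (shut) to 1.0 (fully open).
Only numpy, scipy, OpenCV 4.12 (cv2) and the standard library are available. Lean on these libraries where they do the work, as an engineer would, in place of code of your own. Each camera call takes 0.05 s, during which the arm holds its last target. There are 200 camera calls.

## Working session

There is one attempt and no reset: what is moved stays moved. The work goes in short steps, Python scripts to look and compute and a tool call to move; the robot and the scene stay as the last step left them, time stands still between calls to the robot, and variables do not carry over. Pictures are saved under pics/ and viewed, about 12 in all and at most 16, crops included, and the job is handed in when it is done.

Besides the shell and the picture viewer there is one more tool, called after "Request:" as name(argument=value, ...) on one line, values as JSON. send_rows: Moves the arm, as the interface text tells. Its arguments: {"type":"object","properties":{"commands":{"type":"array","items":{"type":"object","properties":{"delta_pos":{"type":"array","items":{"type":"number"}},"yaw":{"type":"number"}}}},"grip":{"type":"number"},"force":{"type":"number"}},"required":["commands"]}

```bash
mkdir -p pics
python3 - <<'E'
from station import manip
import cv2,numpy as np
for n in("scene","top"):
    im=manip.snapshot(n);cv2.imwrite(f"pics/{n}0.png",im)
    c=manip.get_calibration(n);print(n,c["fx"],c["fy"],c["cx"],c["cy"]);print(np.round(c["world_to_cam"],4))
s=manip.sense();print(s["t"],s["tcp_pos"],s["tool_rot"],s["finger_gap"])
E
```

```text
scene 595.5556034960584 595.5556034960584 320.78744630781466 234.93781403187256
[[-0.5771  0.8165  0.0132  0.3049]
 [ 0.6356  0.4593 -0.6206 -0.3131]
 [-0.5128 -0.3498 -0.784   1.4343]
 [ 0.      0.      0.      1.    ]]
top 527.1459032904503 527.1459032904503 320.57939563024735 227.89420120226117
[[ 1.9500e-02 -9.9980e-01 -9.6000e-03 -6.0000e-04]
 [-9.9400e-01 -1.8400e-02 -1.0810e-01  5.5570e-01]
 [ 1.0790e-01  1.1600e-02 -9.9410e-01  1.2012e+00]
 [ 0.0000e+00  0.0000e+00  0.0000e+00  1.0000e+00]]
0.1 [0.26287193 0.5663207  0.23042549] [ 2.15696000e-01  9.76460071e-01 -9.08691125e-04 -3.74607776e-04] 0.997618979399778
```

View pics/scene0.png

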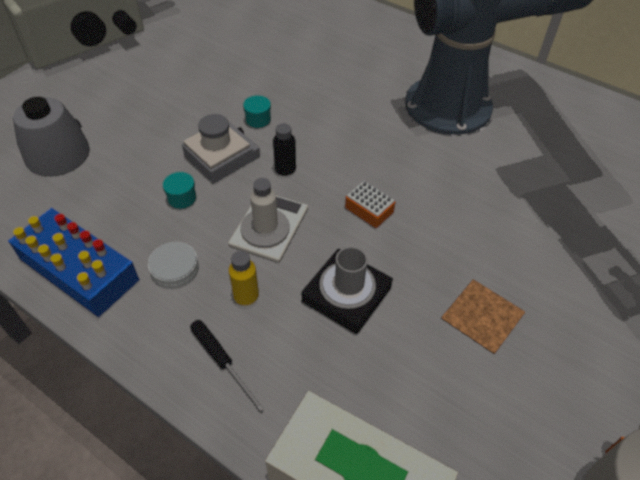

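View pics/top0.png

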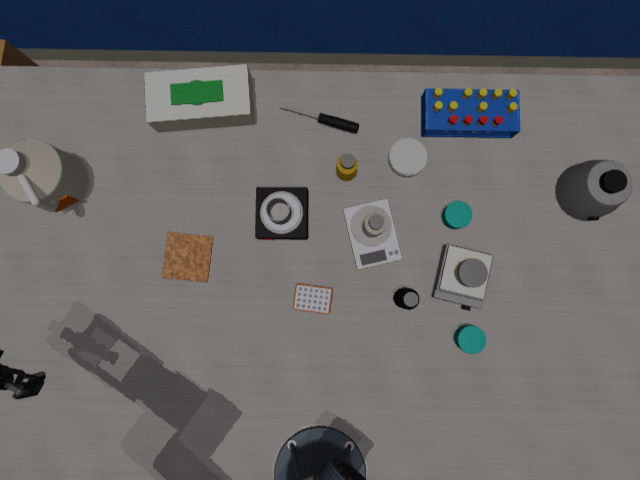

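Choices in the top view:

| Candidate | Pixel | Decision |
|---|---|---|
| White and grey bottle on the scale | (375,224) | target |
| Black bottle | (407,298) | no |
| Yellow bottle | (347,167) | no |
| Grey-lid jar on the stirrer | (474,273) | target |
| Turquoise jars | (458,214), (471,339) | no |
| Beaker on the light base | (279,212) | target |
| Cork mat | (188,257) | parking place |

Next I check these in a close crop.

```bash
cat > h.py <<'E'
import numpy as np,cv2
from station import manip
def ray(n,uv,z):
    c=manip.get_calibration(n);T=np.array(c["world_to_cam"]);R,t=T[:3,:3],T[:3,3]
    d=R.T@np.array([(uv[0]-c["cx"])/c["fx"],(uv[1]-c["cy"])/c["fy"],1]);o=-R.T@t
    return o+d*(z-o[2])/d[2]
def proj(n,p):
    c=manip.get_calibration(n);T=np.array(c["world_to_cam"]);q=T[:3,:3]@np.array(p)+T[:3,3]
    return np.array([c["fx"]*q[0]/q[2]+c["cx"],c["fy"]*q[1]/q[2]+c["cy"]])
E
python3 - <<'E'
from h import *
im=cv2.imread("pics/top0.png");hsv=cv2.cvtColor(im,cv2.COLOR_BGR2HSV)
def blob(mask,uv,name,z,r=40):
    m=np.zeros(mask.shape,np.uint8);y,x=int(uv[1]),int(uv[0]);m[y-r:y+r,x-r:x+r]=mask[y-r:y+r,x-r:x+r].astype(np.uint8)*255
    cs,_=cv2.findContours(m,cv2.RETR_EXTERNAL,cv2.CHAIN_APPROX_NONE);k=max(cs,key=cv2.contourArea)
    (a,b),rad=cv2.minEnclosingCircle(k);rr=cv2.minAreaRect(k)
    print(name,"circ",round(a,1),round(b,1),round(rad,1),"rect",np.round(rr[0],1),np.round(rr[1],1),round(rr[2],1),"world",np.round(ray("top",rr[0],z)[:2],4))
H,S,V=[hsv[...,i].astype(int) for i in range(3)]
blob((S>110)&(H<25),(188,257),"mat",.006)
blob(V<50,(281,213),"light",.036)
blob((V>150)&(S<60),(281,213),"disc",.04)
blob((V>150)&(S<60),(371,235),"scale",.014)
blob((V>150)&(S<60),(466,270),"plate",.05)
blob((H<20)&(S>80),(313,298),"tipbox",.045,25)
blob((V>150),(408,157),"dishes",.028,25)
c=cv2.resize(im[145:325,245:510],None,fx=3,fy=3,interpolation=cv2.INTER_CUBIC)
cv2.imwrite("pics/c1.png",c)
for uv in [(375,224),(371,227),(474,273),(279,212)]:print(uv,im[uv[1],uv[0]])
E
```

```text
mat circ 187.0 256.5 31.7 rect [187.1 256.8] [46.2 45.5] 6.3 world [0.4834 0.3256]
light circ 281.5 213.0 35.7 rect [281.5 212.5] [51. 51.] 0.0 world [0.5894 0.1018]
disc circ 280.9 211.9 18.6 rect [281.  211.5] [35. 36.] 90.0 world [0.5912 0.1026]
scale circ 372.5 233.5 37.6 rect [372.2 233.5] [61.5 45. ] 76.5 world [ 0.5462 -0.1121]
plate circ 465.5 271.5 30.4 rect [465.8 271.8] [43.8 43.7] 12.3 world [ 0.4593 -0.3221]
tipbox circ 312.4 298.2 21.7 rect [312.2 298.3] [37.1 26.5] 7.9 world [0.3925 0.0256]
dishes circ 416.0 172.0 0.0 rect [416. 172.] [0. 0.] 0.0 world [ 0.6928 -0.2129]
(375, 224) [105 104 107]
(371, 227) [52 53 55]
(474, 273) [100  98 101]
(279, 212) [127 129 133]
```

View pics/c1.png

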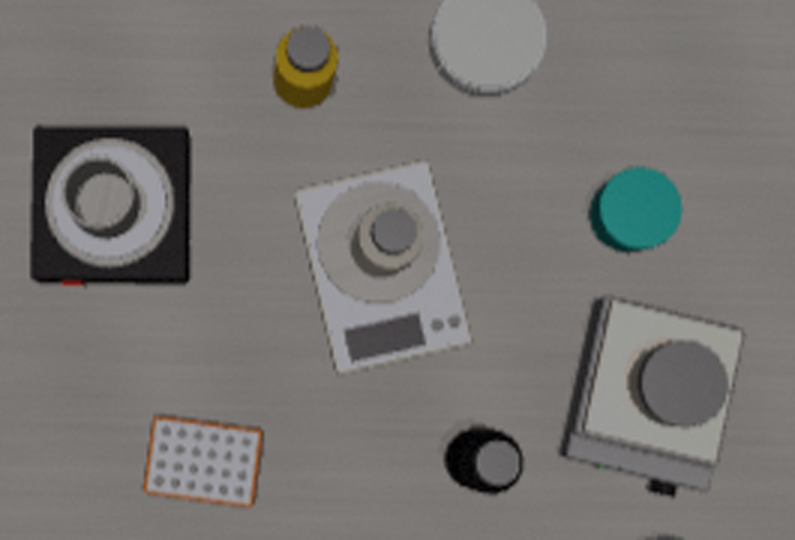

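Run:
```python
from h import *
P={"jar":((473.3,272.7),.098),"bottle":((376.3,222),.139),"beaker":((279,211),.112),"pan":((371,225.7),.024),"disc":((281,211.5),.04),"plate":((465.8,271.8),.05),"mat":((187.1,256.8),.006),"blackbot":((411,298.5),.115),"yellow":((347.5,161),.115)}
im=cv2.imread("pics/scene0.png");o=[]
for k,(uv,z) in P.items():
    w=ray("top",uv,z);p=proj("scene",w);print(k,np.round(w,4),np.round(p,1))
    cv2.drawMarker(im,tuple(int(round(x)) for x in p),(0,0,255),0,5,1)
c=im[90:340,170:530]
cv2.imwrite("pics/c2.png",cv2.resize(c,None,fx=2.2,fy=2.2,interpolation=cv2.INTER_CUBIC))
```

```text
jar [ 0.4561 -0.3257  0.098 ] [213.5 122.5]
bottle [ 0.5586 -0.1097  0.139 ] [262.6 182.6]
beaker [0.5822 0.1007 0.112 ] [351.7 254.7]
pan [ 0.5636 -0.1082  0.024 ] [265.3 225. ]
disc [0.5912 0.1026 0.04  ] [347.7 282.5]
plate [ 0.4592 -0.3221  0.05  ] [216.6 141.2]
mat [0.4834 0.3256 0.006 ] [483.6 313. ]
blackbot [ 0.3981 -0.1874  0.115 ] [283.1 127.5]
yellow [ 0.6957 -0.0475  0.115 ] [241.4 256.2]
```

View pics/c2.png

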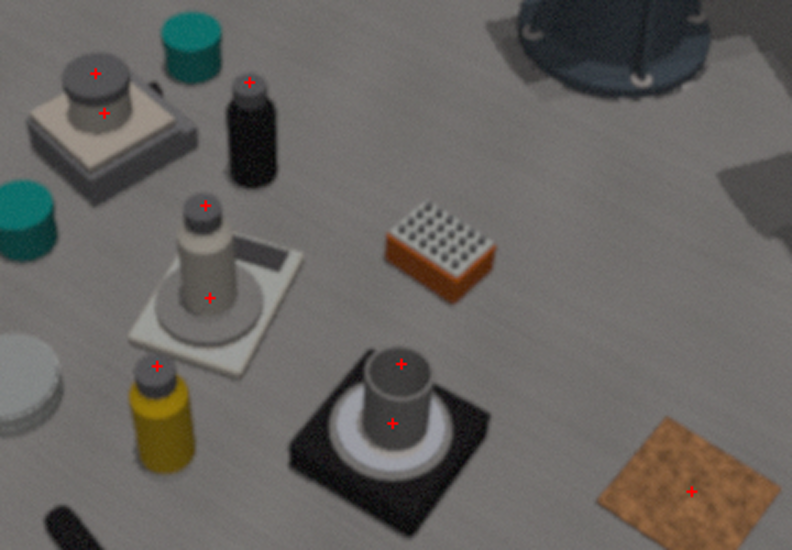

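The crop confirms the choices. The markers sit on the bottle cap, jar lid, disc and mat. On the beaker the two views differ by about 5 mm in x, so I use x≈0.586. I'll move above the beaker.

Request:
send_rows(commands=[{"delta_pos": [3.2, -4.6, 0]}, {"delta_pos": [3.2, -4.6, 0]}, {"delta_pos": [3.2, -4.6, 0]}, {"delta_pos": [3.2, -4.6, 0]}, {"delta_pos": [3.2, -4.6, 0]}, {"delta_pos": [3.2, -4.6, 0]}, {"delta_pos": [3.2, -4.6, 0]}, {"delta_pos": [3.2, -4.6, 0]}, {"delta_pos": [3.2, -4.6, -1]}, {"delta_pos": [0, 0, -1]}], grip=-1, force=30)

```text
validation failed for argument at $.co...
```

Request:
send_rows(commands=[{"delta_pos": [3.2, -4.6, 0.0], "yaw": 0.0}, {"delta_pos": [3.2, -4.6, 0.0], "yaw": 0.0}, {"delta_pos": [3.2, -4.6, 0.0], "yaw": 0.0}, {"delta_pos": [3.2, -4.6, 0.0], "yaw": 0.0}, {"delta_pos": [3.2, -4.6, 0.0], "yaw": 0.0}, {"delta_pos": [3.2, -4.6, 0.0], "yaw": 0.0}, {"delta_pos": [3.2, -4.6, 0.0], "yaw": 0.0}, {"delta_pos": [3.2, -4.6, 0.0], "yaw": 0.0}, {"delta_pos": [3.2, -4.6, -1.0], "yaw": 0.0}], grip=-1, force=30)

```text
t: 1.23
tcp_pos: [0.5545, 0.142, 0.2177]
tool_rot: [0.211, 0.977, -0.001, -0.001]
force: [0.9, 0.6, 0.1]
finger_gap: 1.004
```

Request:
send_rows(commands=[{"delta_pos": [3.1, -4.1, -1.0], "yaw": 0.0}, {"delta_pos": [0.0, 0.0, -3.0], "yaw": 0.0}, {"delta_pos": [0.0, 0.0, 0.0], "yaw": 0.0}])

```text
t: 1.6
tcp_pos: [0.5883, 0.0947, 0.1751]
tool_rot: [0.215, 0.977, -0.001, -0.002]
force: [0.1, 0.1, 0.0]
finger_gap: 0.999
```

Request:
send_rows(commands=[{"delta_pos": [-0.2, 0.6, -2.0], "yaw": 0.0}, {"delta_pos": [0.0, 0.0, -2.0], "yaw": 0.0}, {"delta_pos": [0.0, 0.0, -2.0], "yaw": 0.0}, {"delta_pos": [0.0, 0.0, -2.0], "yaw": 0.0}, {"delta_pos": [0.0, 0.0, -1.5], "yaw": 0.0}, {"delta_pos": [0.0, 0.0, -0.8], "yaw": 0.0}, {"delta_pos": [0.0, 0.0, 0.0], "yaw": 0.0}])

```text
t: 2.48
tcp_pos: [0.5893, 0.1047, 0.0758]
tool_rot: [0.212, 0.977, -0.0, 0.004]
force: [0.1, -0.5, 0.4]
finger_gap: 0.997
```

Request:
send_rows(commands=[{"delta_pos": [0.0, 0.0, 0.0], "yaw": 0.0}, {"delta_pos": [0.0, 0.0, 0.0], "yaw": 0.0}, {"delta_pos": [0.0, 0.0, 0.0], "yaw": 0.0}, {"delta_pos": [0.0, 0.0, 0.0], "yaw": 0.0}, {"delta_pos": [0.0, 0.0, 0.0], "yaw": 0.0}, {"delta_pos": [0.0, 0.0, 0.0], "yaw": 0.0}, {"delta_pos": [0.0, 0.0, 0.0], "yaw": 0.0}, {"delta_pos": [0.0, 0.0, 0.0], "yaw": 0.0}], grip=1, force=30)

```text
t: 3.48
tcp_pos: [0.59, 0.1046, 0.0773]
tool_rot: [0.212, 0.977, -0.0, 0.005]
force: [0.9, -0.7, -1.2]
finger_gap: 0.633
```

Request:
send_rows(commands=[{"delta_pos": [0.0, 0.0, 1.0], "yaw": 0.0}, {"delta_pos": [0.0, 0.0, 3.0], "yaw": 0.0}, {"delta_pos": [-1.0, 2.0, 2.0], "yaw": 0.0}, {"delta_pos": [-2.0, 4.0, 0.0], "yaw": 0.0}, {"delta_pos": [-2.0, 4.0, 0.0], "yaw": 0.0}, {"delta_pos": [-2.0, 4.0, 0.0], "yaw": 0.0}, {"delta_pos": [-2.0, 4.0, 0.0], "yaw": 0.0}, {"delta_pos": [-1.0, 2.5, 0.0], "yaw": 0.0}, {"delta_pos": [0.0, 0.5, 0.0], "yaw": 0.0}, {"delta_pos": [0.0, 0.0, 0.0], "yaw": 0.0}])

```text
t: 4.72
tcp_pos: [0.4806, 0.3263, 0.1452]
tool_rot: [0.211, 0.978, 0.002, 0.005]
force: [1.1, -0.3, -0.4]
finger_gap: 0.63
```

Request:
send_rows(commands=[{"delta_pos": [0.0, 0.0, -2.0], "yaw": 0.0}, {"delta_pos": [0.0, 0.0, -2.0], "yaw": 0.0}, {"delta_pos": [0.0, 0.0, -2.0], "yaw": 0.0}, {"delta_pos": [0.0, 0.0, -2.0], "yaw": 0.0}, {"delta_pos": [0.0, 0.0, -1.0], "yaw": 0.0}, {"delta_pos": [0.0, 0.0, 0.0], "yaw": 0.0}])

```text
t: 5.48
tcp_pos: [0.4845, 0.3209, 0.0544]
tool_rot: [0.215, 0.977, 0.002, 0.007]
force: [-0.1, -0.4, -1.1]
finger_gap: 0.633
```

Request:
send_rows(commands=[{"delta_pos": [0.0, 0.0, -0.6], "yaw": 0.0}, {"delta_pos": [0.0, 0.0, -0.4], "yaw": 0.0}, {"delta_pos": [0.0, 0.0, -0.1], "yaw": 0.0}])

```text
t: 5.85
tcp_pos: [0.4861, 0.3209, 0.0445]
tool_rot: [0.215, 0.977, 0.003, 0.008]
force: [-0.4, -0.4, -0.9]
finger_gap: 0.638
```

Request:
send_rows(commands=[{"delta_pos": [0.0, 0.0, -0.1], "yaw": 0.0}, {"delta_pos": [0.0, 0.0, -0.1], "yaw": 0.0}])

```text
t: 6.1
tcp_pos: [0.4864, 0.3211, 0.0433]
tool_rot: [0.215, 0.977, 0.003, 0.009]
force: [-2.0, -1.4, 6.2]
finger_gap: 0.634
```

Request:
send_rows(commands=[{"delta_pos": [0.0, 0.0, 0.0], "yaw": 0.0}, {"delta_pos": [0.0, 0.0, 0.0], "yaw": 0.0}, {"delta_pos": [0.0, 0.0, 0.0], "yaw": 0.0}, {"delta_pos": [0.0, 0.0, 2.0], "yaw": 0.0}, {"delta_pos": [0.0, 0.0, 3.0], "yaw": 0.0}, {"delta_pos": [0.0, 0.0, 4.0], "yaw": 0.0}, {"delta_pos": [0.0, 0.0, 5.0], "yaw": 0.0}, {"delta_pos": [0.0, 0.0, 4.0], "yaw": 0.0}], grip=-1)

```text
t: 7.1
tcp_pos: [0.4836, 0.3202, 0.2246]
tool_rot: [0.215, 0.977, 0.001, 0.005]
force: [0.6, 0.2, 0.3]
finger_gap: 1.0
```

Run:
```python
from h import *
im=manip.snapshot("scene");cv2.imwrite("pics/s1.png",im);print(manip.sense()["tcp_pos"],manip.sense()["tool_rot"])
cv2.imwrite("pics/s1c.png",cv2.resize(im[100:400,220:580],None,fx=2,fy=2,interpolation=cv2.INTER_CUBIC))
```

```text
[0.48639311 0.32152179 0.23004948] [0.2148465  0.97659479 0.00355052 0.00953882]
```

View pics/s1c.png

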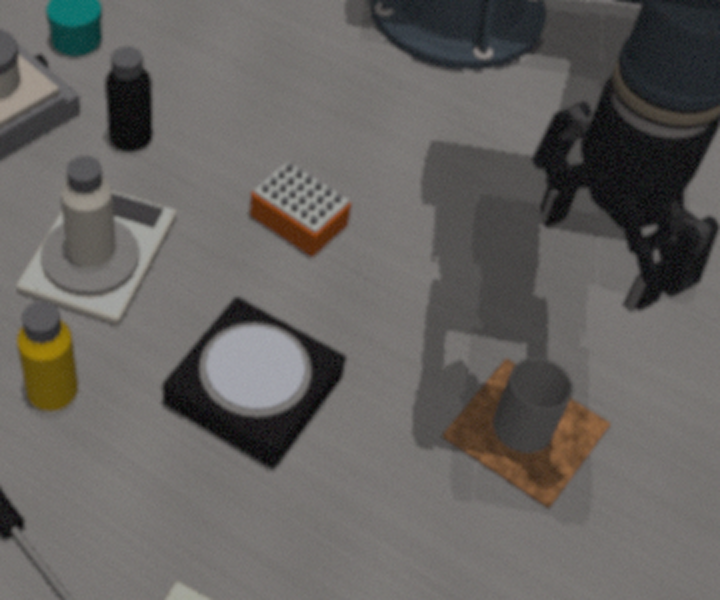

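The beaker stands on the mat at crop (535,405), and the disc is empty with its centre at about full pixel (348,284). That matches the top-view estimate to 2 mm. Next is the bottle.

Request:
send_rows(commands=[{"delta_pos": [0.7, -4.5, 0.0], "yaw": 0.0}, {"delta_pos": [0.7, -4.5, 0.0], "yaw": 0.0}, {"delta_pos": [0.7, -4.5, 0.0], "yaw": 0.0}, {"delta_pos": [0.7, -4.5, 0.0], "yaw": 0.0}, {"delta_pos": [0.7, -4.5, 0.0], "yaw": 0.0}, {"delta_pos": [0.7, -4.5, 0.0], "yaw": 0.0}, {"delta_pos": [0.7, -4.5, 0.0], "yaw": 0.0}, {"delta_pos": [0.7, -4.5, 0.0], "yaw": 0.0}, {"delta_pos": [0.7, -4.5, 0.0], "yaw": 0.0}, {"delta_pos": [0.5, -2.5, -1.0], "yaw": 0.0}])

```text
t: 8.4
tcp_pos: [0.5561, -0.1193, 0.2224]
tool_rot: [0.212, 0.977, 0.006, 0.015]
force: [0.9, 0.1, -1.2]
finger_gap: 1.002
```

Request:
send_rows(commands=[{"delta_pos": [0.0, 0.0, 0.0], "yaw": 0.0}])

```text
t: 8.52
tcp_pos: [0.5558, -0.1209, 0.2215]
tool_rot: [0.214, 0.977, 0.006, 0.014]
force: [-0.1, -0.6, -0.1]
finger_gap: 1.004
```

Request:
send_rows(commands=[{"delta_pos": [0.3, 1.1, -0.5], "yaw": 0.0}, {"delta_pos": [0.0, 0.0, -2.0], "yaw": 0.0}, {"delta_pos": [0.0, 0.0, -2.0], "yaw": 0.0}, {"delta_pos": [0.0, 0.0, -1.0], "yaw": 0.0}, {"delta_pos": [0.0, 0.0, 0.0], "yaw": 0.0}])

```text
t: 9.15
tcp_pos: [0.5581, -0.1005, 0.1655]
tool_rot: [0.21, 0.977, 0.007, 0.014]
force: [-0.1, -0.1, 0.1]
finger_gap: 0.997
```

Request:
send_rows(commands=[{"delta_pos": [0.1, -0.8, 0.0], "yaw": 0.0}, {"delta_pos": [0.0, 0.0, -1.0], "yaw": 0.0}, {"delta_pos": [0.0, 0.0, -2.0], "yaw": 0.0}, {"delta_pos": [0.0, 0.0, -2.0], "yaw": 0.0}, {"delta_pos": [0.0, 0.0, -1.5], "yaw": 0.0}, {"delta_pos": [0.0, 0.0, -1.0], "yaw": 0.0}, {"delta_pos": [0.0, 0.0, 0.0], "yaw": 0.0}])

```text
t: 10.02
tcp_pos: [0.5615, -0.1101, 0.0898]
tool_rot: [0.211, 0.977, 0.007, 0.017]
force: [-0.7, 0.1, 0.1]
finger_gap: 1.001
```

Request:
send_rows(commands=[{"delta_pos": [-0.3, 0.0, -0.8], "yaw": 0.0}, {"delta_pos": [0.0, 0.0, -0.7], "yaw": 0.0}, {"delta_pos": [0.0, 0.0, 0.0], "yaw": 0.0}])

```text
t: 10.4
tcp_pos: [0.559, -0.1104, 0.0748]
tool_rot: [0.211, 0.977, 0.007, 0.018]
force: [0.1, 0.1, 0.2]
finger_gap: 1.001
```

Request:
send_rows(commands=[{"delta_pos": [0.0, 0.0, 0.0], "yaw": 0.0}, {"delta_pos": [0.0, 0.0, 0.0], "yaw": 0.0}, {"delta_pos": [0.0, 0.0, 0.0], "yaw": 0.0}, {"delta_pos": [0.0, 0.0, 0.0], "yaw": 0.0}, {"delta_pos": [0.0, 0.0, 0.0], "yaw": 0.0}, {"delta_pos": [0.0, 0.0, 0.0], "yaw": 0.0}, {"delta_pos": [0.0, 0.0, 0.0], "yaw": 0.0}, {"delta_pos": [0.0, 0.0, 0.0], "yaw": 0.0}], grip=1, force=30)

```text
t: 11.4
tcp_pos: [0.5594, -0.1105, 0.0755]
tool_rot: [0.211, 0.977, 0.006, 0.019]
force: [-0.3, -0.5, -0.3]
finger_gap: 0.554
```

Request:
send_rows(commands=[{"delta_pos": [0.0, 0.0, 1.0], "yaw": 0.0}, {"delta_pos": [0.0, 0.0, 2.0], "yaw": 0.0}, {"delta_pos": [0.0, 1.0, 2.0], "yaw": 0.0}, {"delta_pos": [0.6, 3.5, 1.0], "yaw": 0.0}, {"delta_pos": [0.6, 4.0, 0.0], "yaw": 0.0}, {"delta_pos": [0.6, 4.0, 0.0], "yaw": 0.0}, {"delta_pos": [0.6, 4.0, 0.0], "yaw": 0.0}, {"delta_pos": [0.6, 3.0, 0.0], "yaw": 0.0}, {"delta_pos": [0.2, 1.0, 0.0], "yaw": 0.0}, {"delta_pos": [0.0, 0.0, 0.0], "yaw": 0.0}])

```text
t: 12.65
tcp_pos: [0.5915, 0.0995, 0.1414]
tool_rot: [0.212, 0.977, 0.007, 0.02]
force: [-0.9, 0.1, -2.1]
finger_gap: 0.554
```

Request:
send_rows(commands=[{"delta_pos": [0.0, 0.4, -1.0], "yaw": 0.0}, {"delta_pos": [0.0, 0.0, -1.0], "yaw": 0.0}, {"delta_pos": [0.0, 0.0, -1.0], "yaw": 0.0}, {"delta_pos": [0.0, 0.0, -0.6], "yaw": 0.0}, {"delta_pos": [0.0, 0.0, 0.0], "yaw": 0.0}])

```text
t: 13.28
tcp_pos: [0.5904, 0.0999, 0.1018]
tool_rot: [0.214, 0.977, 0.006, 0.019]
force: [0.5, -0.6, -1.4]
finger_gap: 0.55
```

Request:
send_rows(commands=[{"delta_pos": [0.1, 0.2, -0.5], "yaw": 0.0}, {"delta_pos": [0.0, 0.0, -0.3], "yaw": 0.0}, {"delta_pos": [0.0, 0.0, 0.0], "yaw": 0.0}])

```text
t: 13.65
tcp_pos: [0.592, 0.102, 0.0936]
tool_rot: [0.214, 0.977, 0.006, 0.019]
force: [0.7, -0.8, -1.6]
finger_gap: 0.554
```

Run:
```python
from h import *
im=manip.snapshot("scene");cv2.imwrite("pics/s2.png",im);s=manip.sense();print(s["tcp_pos"],s["tool_rot"],s["force"])
cv2.imwrite("pics/s2c.png",cv2.resize(im[150:350,230:430],None,fx=3,fy=3,interpolation=cv2.INTER_CUBIC))
```

```text
[0.59213062 0.10197254 0.09375049] [0.21430053 0.97656157 0.00585017 0.01919774] [-0.12334391  0.3458375  -2.19470065]
```

View pics/s2c.png

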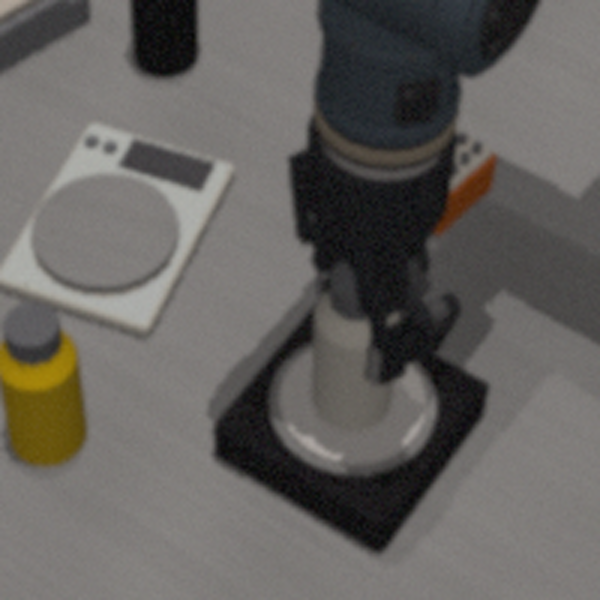

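The bottle's foot is near crop (351,405) and the disc centre near (354,410), so it is centred to about 2 mm. The empty pan is at crop (105,232). I'll lower the last 2 mm.

Request:
send_rows(commands=[{"delta_pos": [0.1, 0.0, -0.15], "yaw": 0.0}, {"delta_pos": [0.0, 0.0, -0.1], "yaw": 0.0}, {"delta_pos": [0.0, 0.0, -0.05], "yaw": 0.0}])

```text
t: 14.08
tcp_pos: [0.5937, 0.102, 0.0915]
tool_rot: [0.214, 0.977, 0.006, 0.02]
force: [-1.0, -0.7, 2.7]
finger_gap: 0.555
```

Contact. I'll release and rise straight up.

Request:
send_rows(commands=[{"delta_pos": [0.0, 0.0, 0.0], "yaw": 0.0}, {"delta_pos": [0.0, 0.0, 0.0], "yaw": 0.0}, {"delta_pos": [0.0, 0.0, 0.0], "yaw": 0.0}, {"delta_pos": [0.0, 0.0, 0.0], "yaw": 0.0}, {"delta_pos": [0.0, 0.0, 2.0], "yaw": 0.0}, {"delta_pos": [0.0, 0.0, 3.0], "yaw": 0.0}, {"delta_pos": [0.0, 0.0, 4.0], "yaw": 0.0}, {"delta_pos": [0.0, 0.0, 4.0], "yaw": 0.0}, {"delta_pos": [0.0, 0.0, 2.0], "yaw": 0.0}], grip=-1)

```text
t: 15.2
tcp_pos: [0.592, 0.1019, 0.2439]
tool_rot: [0.214, 0.977, 0.006, 0.018]
force: [0.2, -0.2, -0.4]
finger_gap: 0.995
```

Run:
```python
from h import *
im=manip.snapshot("scene");cv2.imwrite("pics/s3.png",im);print(manip.sense()["tcp_pos"])
print(ray("scene",(265,227.3),.024),ray("scene",(348,284),.04))
```

```text
[0.5932552  0.10202088 0.24613753]
[ 0.56856183 -0.10504566  0.024     ] [0.59352571 0.10492077 0.04      ]
```

Request:
send_rows(commands=[{"delta_pos": [-1.4, -4.5, 0.0], "yaw": 0.0}, {"delta_pos": [-1.4, -4.5, 0.0], "yaw": 0.0}, {"delta_pos": [-1.4, -4.5, 0.0], "yaw": 0.0}, {"delta_pos": [-1.4, -4.5, 0.0], "yaw": 0.0}, {"delta_pos": [-1.4, -4.5, 0.0], "yaw": 0.0}, {"delta_pos": [-1.4, -4.5, 0.0], "yaw": 0.0}, {"delta_pos": [-1.4, -4.5, 0.0], "yaw": 0.0}, {"delta_pos": [-1.4, -4.5, -1.0], "yaw": 0.0}, {"delta_pos": [-1.4, -4.5, -1.0], "yaw": 0.0}, {"delta_pos": [-0.7, -1.5, -1.0], "yaw": 0.0}])

```text
t: 16.5
tcp_pos: [0.4544, -0.3282, 0.2115]
tool_rot: [0.212, 0.977, 0.007, 0.021]
force: [-0.6, -0.2, 0.6]
finger_gap: 1.0
```

Request:
send_rows(commands=[{"delta_pos": [0.0, 0.0, -1.0], "yaw": 0.0}, {"delta_pos": [0.0, 0.0, 0.0], "yaw": 0.0}])

```text
t: 16.75
tcp_pos: [0.4533, -0.3263, 0.199]
tool_rot: [0.213, 0.977, 0.009, 0.019]
force: [-0.0, 0.7, -0.5]
finger_gap: 1.001
```

Request:
send_rows(commands=[{"delta_pos": [0.2, 0.0, -2.0], "yaw": 0.0}, {"delta_pos": [0.0, 0.0, -2.0], "yaw": 0.0}, {"delta_pos": [0.0, 0.0, -2.0], "yaw": 0.0}, {"delta_pos": [0.0, 0.0, -1.0], "yaw": 0.0}, {"delta_pos": [0.0, 0.0, 0.0], "yaw": 0.0}])

```text
t: 17.38
tcp_pos: [0.4592, -0.3189, 0.1291]
tool_rot: [0.208, 0.978, 0.009, 0.02]
force: [-0.3, 1.0, -0.8]
finger_gap: 0.997
```

Run:
```python
from h import *
im=manip.snapshot("scene");cv2.imwrite("pics/s4.png",im);t=manip.snapshot("top");cv2.imwrite("pics/t4.png",t);s=manip.sense();print(s["tcp_pos"],s["tool_rot"],s["force"])
a=cv2.resize(im[60:260,130:330],(400,400),interpolation=cv2.INTER_CUBIC);b=cv2.resize(t[150:350,320:520],(400,400),interpolation=cv2.INTER_CUBIC)
cv2.imwrite("pics/s4c.png",np.hstack([a,b]))
```

```text
[ 0.45949785 -0.31972859  0.12990867] [0.20817838 0.97783634 0.00819829 0.02075206] [ 0.01144723  0.05268928 -0.77658304]
```

View pics/s4c.png

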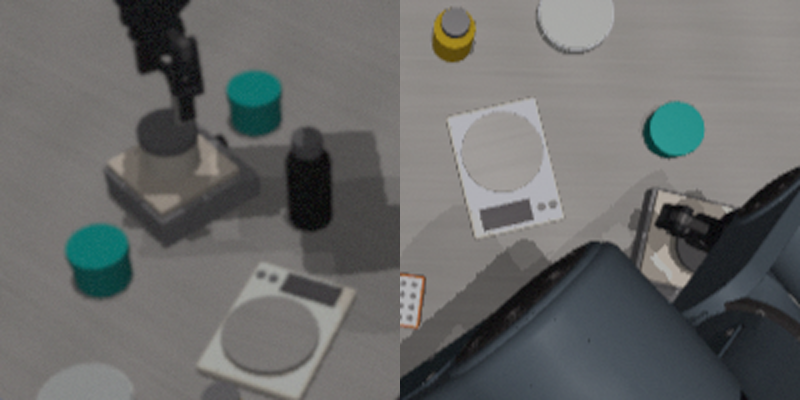

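The fingers are above the jar. The pan centre at top-view pixel (371,225) agrees with the earlier estimate. I'll descend to the lid.

Request:
send_rows(commands=[{"delta_pos": [-0.3, -0.6, 0.0], "yaw": 0.0}, {"delta_pos": [0.0, 0.0, -1.0], "yaw": 0.0}, {"delta_pos": [0.0, 0.0, 0.0], "yaw": 0.0}])

```text
t: 17.85
tcp_pos: [0.457, -0.3272, 0.121]
tool_rot: [0.208, 0.978, 0.007, 0.022]
force: [-0.6, 0.3, 0.5]
finger_gap: 0.999
```

Request:
send_rows(commands=[{"delta_pos": [0.0, 0.1, -1.0], "yaw": 0.0}, {"delta_pos": [0.0, 0.0, -1.0], "yaw": 0.0}, {"delta_pos": [0.0, 0.0, -1.0], "yaw": 0.0}, {"delta_pos": [0.0, 0.0, -1.0], "yaw": 0.0}, {"delta_pos": [0.0, 0.0, -0.8], "yaw": 0.0}, {"delta_pos": [0.0, 0.0, 0.0], "yaw": 0.0}])

```text
t: 18.6
tcp_pos: [0.4565, -0.3257, 0.0686]
tool_rot: [0.208, 0.978, 0.008, 0.021]
force: [-0.4, 0.1, -0.3]
finger_gap: 1.004
```

Request:
send_rows(commands=[{"delta_pos": [0.0, 0.0, -0.4], "yaw": 0.0}, {"delta_pos": [0.0, 0.0, 0.0], "yaw": 0.0}, {"delta_pos": [0.0, 0.0, 0.0], "yaw": 0.0}, {"delta_pos": [0.0, 0.0, 0.0], "yaw": 0.0}, {"delta_pos": [0.0, 0.0, 0.0], "yaw": 0.0}, {"delta_pos": [0.0, 0.0, 0.0], "yaw": 0.0}, {"delta_pos": [0.0, 0.0, 0.0], "yaw": 0.0}], grip=1, force=30)

```text
t: 19.48
tcp_pos: [0.4564, -0.3257, 0.0645]
tool_rot: [0.208, 0.978, 0.008, 0.021]
force: [0.2, -0.5, -2.5]
finger_gap: 0.74
```

Request:
send_rows(commands=[{"delta_pos": [0.0, 0.0, 1.0], "yaw": 0.0}, {"delta_pos": [0.0, 0.0, 2.5], "yaw": 0.0}, {"delta_pos": [0.0, 0.0, 3.0], "yaw": 0.0}, {"delta_pos": [1.0, 2.0, 2.0], "yaw": 0.0}, {"delta_pos": [2.0, 4.0, 0.0], "yaw": 0.0}, {"delta_pos": [2.0, 4.0, 0.0], "yaw": 0.0}, {"delta_pos": [2.0, 4.0, 0.0], "yaw": 0.0}, {"delta_pos": [2.0, 4.0, 0.0], "yaw": 0.0}, {"delta_pos": [1.2, 2.2, 0.0], "yaw": 0.0}, {"delta_pos": [0.0, 0.0, 0.0], "yaw": 0.0}])

```text
t: 20.72
tcp_pos: [0.5618, -0.119, 0.1595]
tool_rot: [0.21, 0.977, 0.006, 0.026]
force: [-0.8, -0.4, -2.2]
finger_gap: 0.743
```

Request:
send_rows(commands=[{"delta_pos": [0.4, 1.1, -1.0], "yaw": 0.0}, {"delta_pos": [0.0, 0.0, -2.0], "yaw": 0.0}, {"delta_pos": [0.0, 0.0, -2.0], "yaw": 0.0}, {"delta_pos": [0.0, 0.0, -2.0], "yaw": 0.0}, {"delta_pos": [0.0, 0.0, -1.5], "yaw": 0.0}, {"delta_pos": [0.0, 0.0, -1.0], "yaw": 0.0}, {"delta_pos": [0.0, 0.0, 0.0], "yaw": 0.0}])

```text
t: 21.6
tcp_pos: [0.5643, -0.1101, 0.0603]
tool_rot: [0.213, 0.977, 0.006, 0.026]
force: [0.5, 0.0, -2.8]
finger_gap: 0.733
```

Request:
send_rows(commands=[{"delta_pos": [0.2, 0.3, -0.6], "yaw": 0.0}, {"delta_pos": [0.0, 0.0, -0.6], "yaw": 0.0}, {"delta_pos": [0.0, 0.0, -0.5], "yaw": 0.0}, {"delta_pos": [0.0, 0.0, 0.0], "yaw": 0.0}])

```text
t: 22.1
tcp_pos: [0.5677, -0.1073, 0.0436]
tool_rot: [0.213, 0.977, 0.005, 0.027]
force: [0.7, 0.8, -1.6]
finger_gap: 0.737
```

Request:
send_rows(commands=[{"delta_pos": [-0.1, 0.0, -0.25], "yaw": 0.0}, {"delta_pos": [0.0, 0.0, -0.15], "yaw": 0.0}, {"delta_pos": [0.0, 0.0, -0.05], "yaw": 0.0}])

```text
t: 22.48
tcp_pos: [0.5669, -0.1074, 0.0392]
tool_rot: [0.213, 0.977, 0.005, 0.028]
force: [0.4, 0.3, -1.5]
finger_gap: 0.737
```

Request:
send_rows(commands=[{"delta_pos": [0.0, 0.0, -0.1], "yaw": 0.0}, {"delta_pos": [0.0, 0.0, -0.05], "yaw": 0.0}])

```text
t: 22.72
tcp_pos: [0.5675, -0.1077, 0.0385]
tool_rot: [0.213, 0.977, 0.005, 0.028]
force: [-1.8, 0.7, 3.8]
finger_gap: 0.739
```

Request:
send_rows(commands=[{"delta_pos": [0.0, 0.0, 0.0], "yaw": 0.0}, {"delta_pos": [0.0, 0.0, 0.0], "yaw": 0.0}, {"delta_pos": [0.0, 0.0, 0.0], "yaw": 0.0}, {"delta_pos": [0.0, 0.0, 0.0], "yaw": 0.0}, {"delta_pos": [0.0, 0.0, 2.0], "yaw": 0.0}, {"delta_pos": [0.0, 0.0, 4.0], "yaw": 0.0}, {"delta_pos": [0.0, 0.0, 5.0], "yaw": 0.0}, {"delta_pos": [0.0, 0.0, 5.0], "yaw": 0.0}, {"delta_pos": [0.0, 0.0, 3.0], "yaw": 0.0}], grip=-1)

```text
t: 23.85
tcp_pos: [0.5651, -0.1069, 0.2309]
tool_rot: [0.213, 0.977, 0.006, 0.025]
force: [-0.3, 0.7, -0.9]
finger_gap: 1.001
```

Run:
```python
from h import *
im=manip.snapshot("scene");t=manip.snapshot("top");cv2.imwrite("pics/s5.png",im);cv2.imwrite("pics/t5.png",t)
print(manip.sense()["tcp_pos"],proj("top",(.592,.103,.155)),proj("top",(.486,.321,.078)),proj("scene",(.486,.321,.078)))
a=cv2.resize(im[180:380,320:520],(400,400),interpolation=cv2.INTER_CUBIC);b=cv2.resize(t[170:290,160:280],(400,400),interpolation=cv2.INTER_CUBIC)
cv2.imwrite("pics/s5c.png",np.hstack([a,b]))
```

```text
[ 0.56672082 -0.10745699  0.23234687] [276.25099569 203.5391785 ] [180.82095858 253.93785257] [490.04311405 290.74264499]
```

View pics/s5c.png

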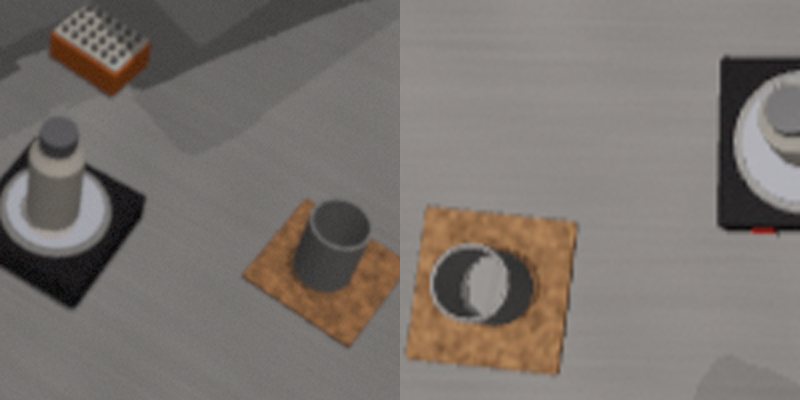

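The beaker's rim is at top-view pixel (180.7,254.9) and scene pixel (489.5,293), which puts it at about (0.484, 0.321). Now I'll fetch it.

Request:
send_rows(commands=[{"delta_pos": [-0.8, 4.5, 0.0], "yaw": 0.0}, {"delta_pos": [-0.8, 4.5, 0.0], "yaw": 0.0}, {"delta_pos": [-0.8, 4.5, 0.0], "yaw": 0.0}, {"delta_pos": [-0.8, 4.5, 0.0], "yaw": 0.0}, {"delta_pos": [-0.8, 4.5, 0.0], "yaw": 0.0}, {"delta_pos": [-0.8, 4.5, 0.0], "yaw": 0.0}, {"delta_pos": [-0.8, 4.5, -1.0], "yaw": 0.0}, {"delta_pos": [-0.8, 4.5, -2.0], "yaw": 0.0}, {"delta_pos": [-0.8, 4.5, -2.0], "yaw": 0.0}, {"delta_pos": [-0.4, 1.5, -2.0], "yaw": 0.0}])

```text
t: 25.2
tcp_pos: [0.483, 0.3226, 0.1514]
tool_rot: [0.216, 0.976, 0.004, 0.023]
force: [-0.5, -0.3, 0.3]
finger_gap: 1.0
```

Request:
send_rows(commands=[{"delta_pos": [0.0, 0.0, 0.0], "yaw": 0.0}])

```text
t: 25.32
tcp_pos: [0.4804, 0.3229, 0.1486]
tool_rot: [0.214, 0.977, 0.002, 0.021]
force: [0.3, -0.3, 0.6]
finger_gap: 0.998
```

Descend to about z=0.042.

Request:
send_rows(commands=[{"delta_pos": [0.2, 0.0, -2.0], "yaw": 0.0}, {"delta_pos": [0.0, 0.0, -2.0], "yaw": 0.0}, {"delta_pos": [0.0, 0.0, -2.0], "yaw": 0.0}, {"delta_pos": [0.0, 0.0, -2.0], "yaw": 0.0}, {"delta_pos": [0.0, 0.0, -1.5], "yaw": 0.0}, {"delta_pos": [0.0, 0.0, -0.5], "yaw": 0.0}, {"delta_pos": [0.0, 0.0, 0.0], "yaw": 0.0}])

```text
t: 26.2
tcp_pos: [0.4859, 0.3179, 0.0478]
tool_rot: [0.217, 0.976, 0.002, 0.022]
force: [0.6, 0.4, 0.1]
finger_gap: 1.0
```

Request:
send_rows(commands=[{"delta_pos": [-0.2, 0.3, -0.5], "yaw": 0.0}, {"delta_pos": [0.0, 0.0, 0.0], "yaw": 0.0}])

```text
t: 26.45
tcp_pos: [0.4845, 0.3214, 0.0437]
tool_rot: [0.217, 0.976, 0.003, 0.023]
force: [0.1, 0.5, 0.1]
finger_gap: 0.999
```

Request:
send_rows(commands=[{"delta_pos": [0.0, 0.0, 0.0], "yaw": 0.0}, {"delta_pos": [0.0, 0.0, 0.0], "yaw": 0.0}, {"delta_pos": [0.0, 0.0, 0.0], "yaw": 0.0}, {"delta_pos": [0.0, 0.0, 0.0], "yaw": 0.0}, {"delta_pos": [0.0, 0.0, 0.0], "yaw": 0.0}, {"delta_pos": [0.0, 0.0, 0.0], "yaw": 0.0}, {"delta_pos": [0.0, 0.0, 0.0], "yaw": 0.0}], grip=1, force=30)

```text
t: 27.32
tcp_pos: [0.4848, 0.3218, 0.0446]
tool_rot: [0.216, 0.976, 0.003, 0.024]
force: [-0.6, 0.3, 0.2]
finger_gap: 0.635
```

Request:
send_rows(commands=[{"delta_pos": [0.0, 0.0, 1.0], "yaw": 0.0}, {"delta_pos": [0.0, 0.0, 3.0], "yaw": 0.0}, {"delta_pos": [0.0, 0.0, 4.0], "yaw": 0.0}, {"delta_pos": [0.0, 0.0, 5.0], "yaw": 0.0}, {"delta_pos": [0.0, 0.0, 3.0], "yaw": 0.0}, {"delta_pos": [0.0, 0.0, 0.0], "yaw": 0.0}])

```text
t: 28.08
tcp_pos: [0.4829, 0.321, 0.2102]
tool_rot: [0.216, 0.976, 0.003, 0.023]
force: [-0.9, 0.5, -2.0]
finger_gap: 0.63
```

Request:
send_rows(commands=[{"delta_pos": [-0.1, -2.0, 0.0], "yaw": 0.0}, {"delta_pos": [-0.1, -4.0, 0.0], "yaw": 0.0}, {"delta_pos": [-0.1, -4.5, 0.0], "yaw": 0.0}, {"delta_pos": [-0.1, -4.5, 0.0], "yaw": 0.0}, {"delta_pos": [-0.1, -4.5, 0.0], "yaw": 0.0}, {"delta_pos": [-0.1, -4.5, 0.0], "yaw": 0.0}, {"delta_pos": [-0.1, -4.5, 0.0], "yaw": 0.0}, {"delta_pos": [-0.1, -4.5, 0.0], "yaw": 0.0}, {"delta_pos": [-0.1, -4.5, 0.0], "yaw": 0.0}, {"delta_pos": [-0.1, -4.5, 0.0], "yaw": 0.0}])

```text
t: 29.32
tcp_pos: [0.4543, -0.1163, 0.1936]
tool_rot: [0.215, 0.977, -0.001, 0.005]
force: [0.3, -0.1, -0.9]
finger_gap: 0.631
```

Request:
send_rows(commands=[{"delta_pos": [0.1, -4.5, 0.2], "yaw": 0.0}, {"delta_pos": [0.1, -4.5, 0.2], "yaw": 0.0}, {"delta_pos": [0.1, -4.5, 0.0], "yaw": 0.0}, {"delta_pos": [0.1, -4.0, 0.0], "yaw": 0.0}, {"delta_pos": [0.0, -2.0, 0.0], "yaw": 0.0}, {"delta_pos": [0.0, 0.0, 0.0], "yaw": 0.0}, {"delta_pos": [0.0, 0.0, 0.0], "yaw": 0.0}])

```text
t: 30.2
tcp_pos: [0.4447, -0.3166, 0.1861]
tool_rot: [0.219, 0.976, 0.005, -0.007]
force: [0.8, 0.3, -1.1]
finger_gap: 0.631
```

Request:
send_rows(commands=[{"delta_pos": [1.3, -0.5, -1.0], "yaw": 0.0}, {"delta_pos": [0.0, 0.0, -2.0], "yaw": 0.0}, {"delta_pos": [0.0, 0.0, -2.0], "yaw": 0.0}, {"delta_pos": [0.0, 0.0, -1.5], "yaw": 0.0}, {"delta_pos": [0.0, 0.0, -1.0], "yaw": 0.0}, {"delta_pos": [0.0, 0.0, 0.0], "yaw": 0.0}])

```text
t: 30.95
tcp_pos: [0.4622, -0.3163, 0.1075]
tool_rot: [0.215, 0.976, 0.005, -0.006]
force: [0.0, -0.3, -1.2]
finger_gap: 0.632
```

Request:
send_rows(commands=[{"delta_pos": [-0.3, -0.5, -0.6], "yaw": 0.0}, {"delta_pos": [0.0, 0.0, -0.4], "yaw": 0.0}, {"delta_pos": [0.0, 0.0, 0.0], "yaw": 0.0}])

```text
t: 31.32
tcp_pos: [0.4597, -0.3226, 0.098]
tool_rot: [0.216, 0.976, 0.005, -0.005]
force: [-0.0, 0.0, -0.9]
finger_gap: 0.634
```

Run:
```python
from h import *
im=manip.snapshot("scene");cv2.imwrite("pics/s6.png",im);t=manip.snapshot("top");s=manip.sense();print(s["tcp_pos"],s["tool_rot"],s["force"])
a=cv2.resize(im[80:240,150:310],(480,480),interpolation=cv2.INTER_CUBIC)
cv2.imwrite("pics/s6c.png",a)
```

```text
[ 0.45986726 -0.32268228  0.09822922] [ 0.21541924  0.97649886  0.00441726 -0.00500129] [-0.87465773  0.63509829 -1.39892942]
```

View pics/s6c.png

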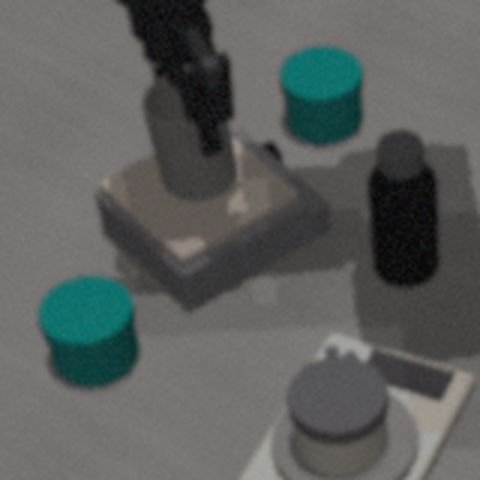

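The beaker's foot, at about crop (200,180) and 9 mm up, is over the plate middle at about (201,199). I'll lower it.

Request:
send_rows(commands=[{"delta_pos": [0.0, 0.0, -0.4], "yaw": 0.0}, {"delta_pos": [0.0, 0.0, -0.3], "yaw": 0.0}, {"delta_pos": [0.0, 0.0, -0.1], "yaw": 0.0}])

```text
t: 31.8
tcp_pos: [0.4601, -0.3229, 0.0902]
tool_rot: [0.215, 0.976, 0.004, -0.005]
force: [0.7, -0.2, -1.8]
finger_gap: 0.631
```

Request:
send_rows(commands=[{"delta_pos": [0.0, 0.0, -0.1], "yaw": 0.0}, {"delta_pos": [0.0, 0.0, -0.1], "yaw": 0.0}])

```text
t: 32.05
tcp_pos: [0.4599, -0.3228, 0.0895]
tool_rot: [0.215, 0.977, 0.004, -0.005]
force: [-2.1, 1.9, 9.0]
finger_gap: 0.631
```

Request:
send_rows(commands=[{"delta_pos": [0.0, 0.0, 0.0], "yaw": 0.0}, {"delta_pos": [0.0, 0.0, 0.0], "yaw": 0.0}, {"delta_pos": [0.0, 0.0, 0.0], "yaw": 0.0}, {"delta_pos": [0.0, 0.0, 0.0], "yaw": 0.0}, {"delta_pos": [0.0, 0.0, 2.0], "yaw": 0.0}, {"delta_pos": [0.0, 0.0, 4.0], "yaw": 0.0}, {"delta_pos": [0.0, 0.0, 4.0], "yaw": 0.0}, {"delta_pos": [0.0, 0.0, 3.0], "yaw": 0.0}, {"delta_pos": [0.0, 0.0, 0.0], "yaw": 0.0}], grip=-1)

```text
t: 33.17
tcp_pos: [0.4597, -0.3225, 0.2224]
tool_rot: [0.215, 0.977, 0.004, -0.005]
force: [0.2, -0.3, 0.3]
finger_gap: 1.0
```

Request:
send_rows(commands=[{"delta_pos": [-2.0, -4.0, 0.5], "yaw": 0.0}, {"delta_pos": [-2.0, -4.0, 0.5], "yaw": 0.0}, {"delta_pos": [-2.0, -4.0, 0.5], "yaw": 0.0}, {"delta_pos": [-2.0, -4.0, 0.0], "yaw": 0.0}, {"delta_pos": [-2.0, -4.0, 0.0], "yaw": 0.0}, {"delta_pos": [0.0, 0.0, 0.0], "yaw": 0.0}])

```text
t: 33.92
tcp_pos: [0.354, -0.5235, 0.228]
tool_rot: [0.214, 0.977, 0.01, -0.01]
force: [0.8, -0.3, -0.7]
finger_gap: 1.002
```

Run:
```python
from h import *
im=manip.snapshot("scene");cv2.imwrite("pics/s7.png",im);t=manip.snapshot("top");cv2.imwrite("pics/t7.png",t);s=manip.sense();print(s["t"],s["tcp_pos"])
T=t.copy();I=im.copy()
for n,p,h,z in(("jar",(.566,-.107),.048,.024),("beaker",(.4592,-.3221),.072,.05),("bottle",(.592,.1035),.115,.04)):
    print(n,proj("top",(*p,z+h)),proj("scene",(*p,z+h)))
cv2.imwrite("pics/t7c.png",cv2.resize(t[145:325,245:510],None,fx=3,fy=3,interpolation=cv2.INTER_CUBIC))
cv2.imwrite("pics/s7c.png",cv2.resize(im[90:340,150:420],None,fx=2.4,fy=2.4,interpolation=cv2.INTER_CUBIC))
```

```text
34.025 [ 0.35541254 -0.52000474  0.22808033]
jar [372.30081011 222.2598326 ] [263.50632662 209.95254428]
beaker [474.72633754 270.96917129] [212.26946838 114.98361684]
bottle [276.01430644 203.53495147] [351.24384784 243.80714299]
```

View pics/t7c.png

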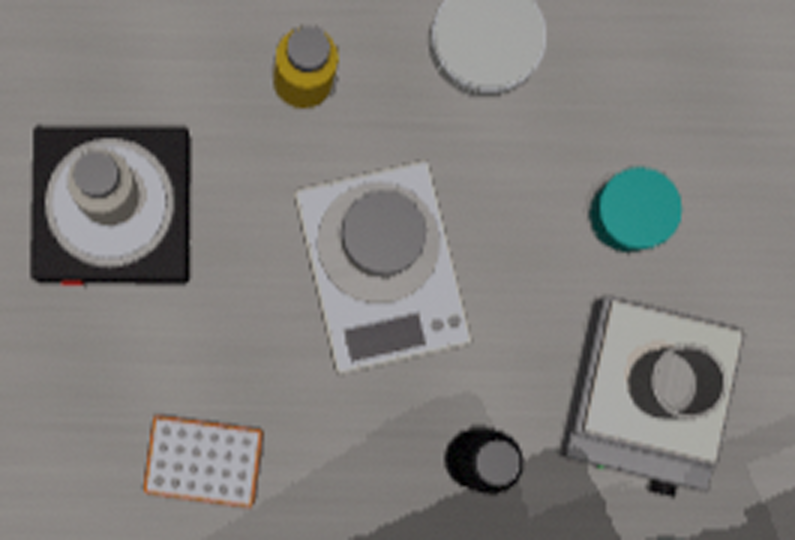

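View pics/s7c.png

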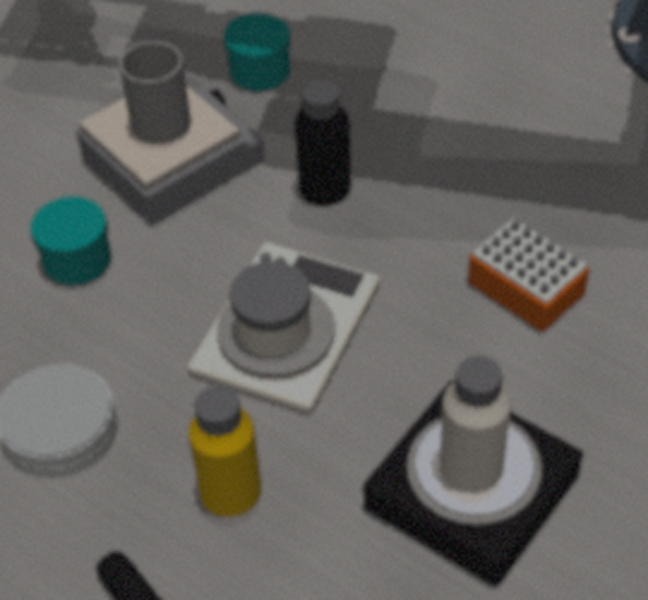

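Both views show all three vessels upright and within about 4 mm of centre. The bystanders have not moved and the arm is clear, so I'm handing in.

```bash
python3 -c "
from station import manip
print(manip.sign_off())"
```

```text
the job is handed in; nothing more can be done
None
```

I swapped the three vessels and handed the job in at about 34 s of the 102 s allowed. The beaker was parked on the cork mat. Then the bottle went to the light base, the jar to the scale and the beaker to the stirrer.

- **Placement:** In the last top and scene pictures each vessel stands upright and within about 2–4 mm of its middle (the limit is 13 mm).
- **Bystanders:** The tip box and dishes show no movement. The gripper was open and clear of everything.
- **Set-downs:** Wrist force read at each set-down was between 3 and 9 N.
- **Disagreements:** The two views differed by about 5 mm on the beaker's starting x. The tool also tilted slowly as it moved, so the beaker reached the stirrer about 0.05 rad off vertical. It settled flat on release.

The sign-off gave no verdict.

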